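# Close up the bedside book rack

## Task

On the book rack under the light bar, fold the hinged end panel of the sliding carriage fully upright against its back block. Then slide the carriage along the board, books and all, until the three books stand upright and snug with no gaps, pressed gently but felt to be tight against the fixed end, and let go. Do not bump the light bar, do not squeeze the row hard and leave the other things where they are.

Things in the scene. Friction and masses are not known exactly. Their poses are not given: they have to be found in the camera images.
- rack: Fixed wooden book rack on the table. Board 150 (x) x 540 (y) x 18 mm on 30 mm feet, its top 48 mm above the table; origin on the table under its centre, x across the board (away from the robot), y along it towards the fixed end. Things below are given in this frame ('rack frame') where they say so; heights are above the table.
- far_end: Fixed upright end of the rack at its +y end: board 130 mm wide, 165 mm high above the rack board, 16 mm thick. Origin at the foot of its inner (book-side) face, at rack (0, 235, 48) mm; the inner face looks to -y.
- light_bar: Fixed metal twin-rail light bar over the whole rack, blocking a vertical tool there: tilt the tool and come in under it from the robot's side. Two 16 mm square rails along y, 600 mm long, centred on rack x -45 and +35 mm, underside 282, top 300 mm above the table; two 14 mm posts at rack x +53, y +-297 mm. Origin as the rack's. A touch above 6 N is a bump.
- jaw (a joint): Slide of the carriage along the board, m, 0 to 0.37, growing towards the fixed end; the panel's hinge axis lies at rack y = -0.200 + value, 75 mm above the table. Stays where left; about 5 N to move. With panel upright and the books (96 mm in all) tight it reads about 0.333.
- flap (a joint): Hinge of the carriage's end panel, rad: 0 = lying flat towards the books, 1.571 = upright against the back block (its stop). A stiff hinge: stays where left, about 0.2 N m to lift, best along its arc.
- flap_tip (a point): Middle of the free edge of the hinged end panel (panel 130 mm wide in rack x, reaching 140 mm from the hinge axis, 12 mm thick; axis and this point at mid thickness). x along the hinge, y away from the hinge along the panel.
- jaw_back (a point): Point on the outer (-y) face of the carriage's back block, a good place to push: mid width, 120 mm above the table. Back block: upright wall 8 to 22 mm behind the hinge axis, top 150 mm above the table. Carriage foot below it: from the axis to 66 mm behind it, top 70 mm above the table. Both rack x -65 to +65 mm.
- book_a: Loose standing book 26 mm thick (y), 105 mm deep (x), 150 mm high, green cover, spine towards the robot; origin at the centre of its underside, z up. The three books stand in any order with gaps between carriage and fixed end; front faces at about rack x = -37 mm.
- book_b: Loose standing book 32 mm thick, 105 mm deep, 140 mm high, grey cover; origin as book_a.
- book_c: Loose standing book 38 mm thick, 105 mm deep, 145 mm high, off-white cover; origin as book_a.
- mug: Bystander: white mug, radius 40, height 90 mm, left in front of the rack; origin at centre of underside.
- clock: Bystander: black bedside clock 50 x 100 x 78 mm, right in front of the rack; origin at centre of underside.
- case: Bystander: blue spectacle case 60 x 160 x 40 mm lying in front of the rack; origin at centre of underside.
- cream: Bystander: small glass jar, radius 28, height 50 mm, in front of the rack; origin at centre of underside.
- novel: Bystander: lying book 130 x 200 x 28 mm at the left; origin at centre of underside.
- dish: Bystander: blue bowl, rim radius 65, height 35 mm, at the right; origin at centre of underside.
Mind the look-alikes: they are no part of the job. Leave any black or yellow look-alike of the book_a alone.

How it is judged (in metres and radians):
On the way, in this order (a step that is already met when the one before it is completed fails the run):
1. the end panel is folded upright against its back block (joint flap above 1.50 rad), the carriage not yet slid up to the row (joint jaw below 0.25) (value of joint flap above 1.5 rad and value of joint jaw below 0.25 m), for 0.2 s.
2. with the panel upright the row is pressed tight: the last book bears on the fixed end with more than 3 N (value of joint flap above 1.48 rad and value of joint jaw above 0.325 m and contact force between any of book_a, book_b, book_c and far_end above 3 N), for 0.2 s.
At the end, for the whole second after the job is handed in: End panel upright (flap above 1.48 rad), carriage shut on the row (jaw 0.328 to 0.340 m: all gaps together under about 5 mm), the three books upright within 0.06 rad, at rest, on the board (origins at rack x -15 to +35 mm) (value of joint flap above 1.48 rad and value of joint jaw between 0.328 and 0.34 m and angle between each of book_a, book_b, book_c's own z axis and vertical below 0.06 rad and x of book_a in the frame of rack between -0.015 and 0.035 m and linear speed of each of book_a, book_b, book_c below 0.01 m/s and x of book_b in the frame of rack between -0.015 and 0.035 m and x of book_c in the frame of rack between -0.015 and 0.035 m); the robot touches nothing.
It fails at once if the light bar is bumped (more than 6 N) (contact force between any of the arm, the fingers and light_bar above 6 N).
It fails at once if the row is squeezed hard (more than 35 N on the fixed end) (contact force between any of book_a, book_b, book_c and far_end above 35 N).
It fails at once if a bystander is moved more than 30 mm (distance of any of mug, clock, case, cream, novel, dish from where it was at the start of the episode above 0.03 m).
It also fails if it takes over 59 s, if anything falls off the work surface, if the arm or the gripper's body presses on something with over 40 N, if the wrist force passes 120 N, or if a joint passes its speed limit or range.

## Robot

A 6-joint arm with a two-finger parallel gripper is mounted at the origin on the work surface. World frame = base frame: x ahead of the robot, y to its left, z up, the work surface at z = 0. Lengths are in mm, angles in rad, forces in N, time in s.
With the tool pointing down it reaches from about 400 to 825 mm from the base axis. Payload 7 kg.
Tool frame: the origin (TCP) lies at the very end of the fingers, on their centre line; the grasp point (between the pads) lies 19 mm behind it; z points along the fingers, y is the line along which they close (so a half turn about z gives the same grasp; the last joint's range is limited). The gripper opens to 88 mm and grips with 3 to 60 N. Pads are 19 mm wide; open, the fingers measure 130 mm over their backs; the gripper's body (78 mm by 193 mm) begins 47 mm behind the grasp point.
Start: joints at [1.522, 0.359, 0.012, 0, -1.224, -0.288], TCP at [223.074, 637.05, 226.561] pointing down, gripper open.
Joint ranges: [-3.07, 3.07], [-1.43, 2.12], [-1.02, 1.25], [-3.03, 1.67], [-3.05, -0], [-3.03, 3.03]. Speed limits (rad/s): [2.39, 2.39, 3.01, 3.14, 3.14, 3.14].

## Interface

Orientations are given as a unit quaternion [x, y, z, w].
In Python, from plant import bot gives the robot as it stands. Calls block until the motion is done:
- bot.move_ptp(position, orientation): joint-space move of the TCP to a pose.
- bot.line_to(position, velocity=150, ori=None): straight line of the TCP; ori=None keeps the orientation; velocity is the mean speed in mm/s.
- bot.move_joints(angles): joint-space move.
- bot.move_gripper(opening, force=None): finger opening in mm; force is the grip in N (None keeps the last); returns when the fingers have stopped.
- bot.pause(seconds).
- bot.solve_ik(position, orientation): joint angles nearest the present ones, or None.
- bot.read_state(): the state.
- bot.camera(name): name is "side" or "top" or "wrist"; returns the picture (400x640x3 uint8, red, green, blue); there is no depth.
- bot.get_calibration(name): a dict with "fx", "fy", "cx", "cy" (pixels), "view" (4x4, takes a point from world to camera coordinates); the wrist camera has in their place "T_tool_cam" (4x4, takes a point from camera to tool coordinates, whose origin is the TCP and whose axes are the flange's). Camera axes: x right, y up, looking along -z (the intrinsics and any distortion apply to the point x, -y, -z); pixel columns grow to the right and rows downward; lengths in mm; the calibration is good to about 2 mm. A picture is of the moment at which its call begins: read the wrist's pose just before it. get_calibration takes no time and is no camera call.
A pose or a line that the arm cannot do raises bot.Unreachable and nothing moves.
- bot.close_job(): hands the job in; it is judged then, once.
The state is a dict: "t": time; "joint_pos": joint angles; "qvel": joint speeds; "tau": joint torques, N m; "tcp_pos": TCP position; "eef_rot": TCP orientation; "contact_force": force on the tool from outside, world axes, zero at the start; "moment": the same for the moment, N m; "width": finger opening in mm; "finger_force": force on a finger pad.
Only numpy, scipy, OpenCV 4.12 (cv2) and the standard library are available. Lean on these libraries where they do the work, as an engineer would, in place of code of your own. Each camera call takes 0.05 s, during which the arm holds its last target. There are 200 camera calls.

## Working session

There is one attempt and no reset: what is moved stays moved. The work goes in short steps, each a Python script; the robot and the scene stay as the last script left them, time stands still between calls to the robot, and variables do not carry over. Pictures are saved under pics/ and viewed, at most 10 in all, crops included, and the job is handed in when it is done.

```bash
mkdir -p pics; ls; python3 - <<'E'
from plant import bot
import cv2,json
for n in("side","top"):
    im=bot.camera(n); cv2.imwrite(f"pics/{n}0.png",cv2.cvtColor(im,cv2.COLOR_RGB2BGR))
    c=bot.get_calibration(n); print(n,{k:(v.tolist() if hasattr(v,'tolist') else v) for k,v in c.items()})
print(bot.get_calibration("wrist")); print(bot.read_state())
E
```

```text
pics
side {'fx': 390.1100589765903, 'fy': 390.1100589765903, 'cx': 322.3133811496624, 'cy': 205.07301633975416, 'view': [[0.2952879808166329, 0.955405525596547, -0.0023000097438383416, -174.09228411672396], [-0.8143195023112363, 0.2529400213121935, 0.5224031908154539, 434.5631804130542], [0.4996886596079766, -0.15238644059814804, 0.852695500270179, -1547.4500106107732], [0.0, 0.0, 0.0, 1.0]]}
top {'fx': 478.39845410950704, 'fy': 478.39845410950704, 'cx': 316.9641835008133, 'cy': 194.70032966714754, 'view': [[-0.016309337266756315, -0.9997484130452323, 0.01539857563083851, 22.287571177020425], [0.9947575505469748, -0.014669130826964243, 0.10120391410693906, -577.1537633049611], [-0.10095256880190064, 0.016968418144331185, 0.9947465263261676, -1419.1826136586278], [0.0, 0.0, 0.0, 1.0]]}
{'fx': 291.6933622809623, 'fy': 291.6933622809623, 'cx': 313.2044223087703, 'cy': 204.84762211071467, 'T_tool_cam': array([[ 3.02499302e-04,  9.53549215e-01,  3.01237122e-01,
         8.21828313e+01],
       [ 9.99998132e-01,  2.86668792e-04, -1.91162210e-03,
         1.11799995e-01],
       [-1.9091810
[... 168 characters left out ...]
int_pos': array([ 1.52210065e+00,  3.59275475e-01,  1.11484686e-02, -3.01601392e-04,
       -1.22408998e+00, -2.88079935e-01]), 'qvel': array([ 1.26828955e-03, -2.10512908e-04,  2.20131381e-03,  1.83332000e-03,
        1.39865914e-04,  2.98619935e-05]), 'tau': array([-1.30399680e-03, -5.84166312e+01,  2.93749040e+01,  7.01554477e+00,
        1.01232881e-02, -4.22094922e-05]), 'tcp_pos': array([222.94718353, 636.65598109, 225.74247895]), 'eef_rot': array([ 9.85847376e-01, -1.67643750e-01, -5.59584477e-05,  7.22180496e-04]), 'contact_force': array([-0.31908628,  1.07260509,  0.92123509]), 'moment': array([-0.00385957, -0.04582911, -0.01381144]), 'finger_force': 0.0, 'width': 87.81065849072611}
```

View pics/top0.png

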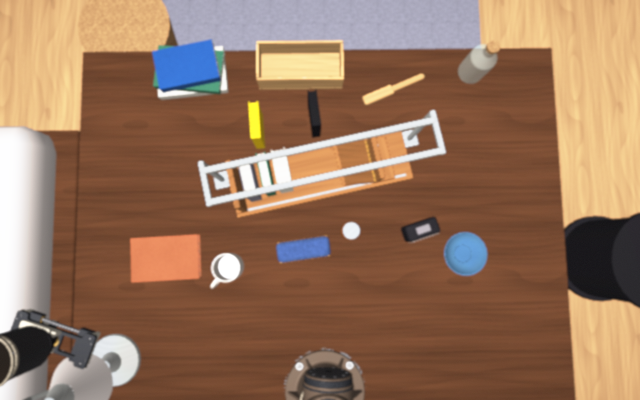

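View pics/side0.png

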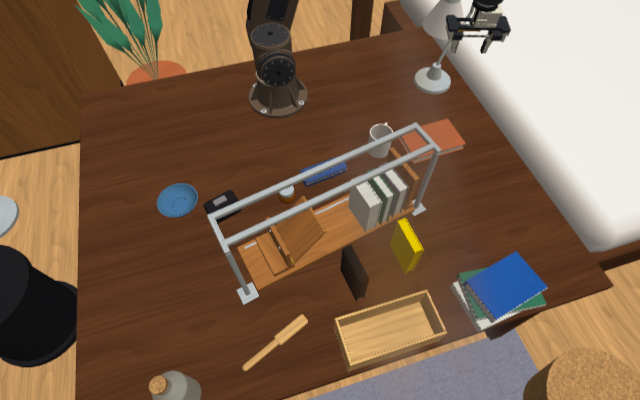

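Top view: the rack runs from (235,195), the fixed end with the three books at about (247–285,180), to the carriage at about (385,160). The look-alikes are the yellow book at (255,122) and the black one at (314,112), both off the rack. Next I enlarge both views.

```bash
python3 - <<'E'
import cv2
a=cv2.imread("pics/top0.png")[105:220,192:452]; cv2.imwrite("pics/topc.png",cv2.resize(a,None,fx=3,fy=3,interpolation=cv2.INTER_CUBIC))
a=cv2.imread("pics/side0.png")[120:310,200:450]; cv2.imwrite("pics/sidec.png",cv2.resize(a,None,fx=3,fy=3,interpolation=cv2.INTER_CUBIC))
E
```

```text
(no output)
```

View pics/topc.png

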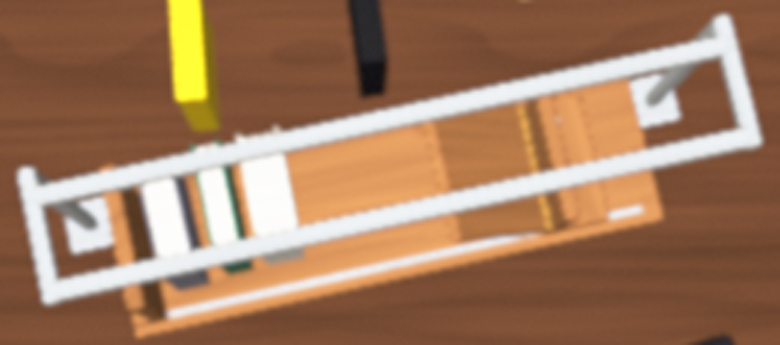

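View pics/sidec.png

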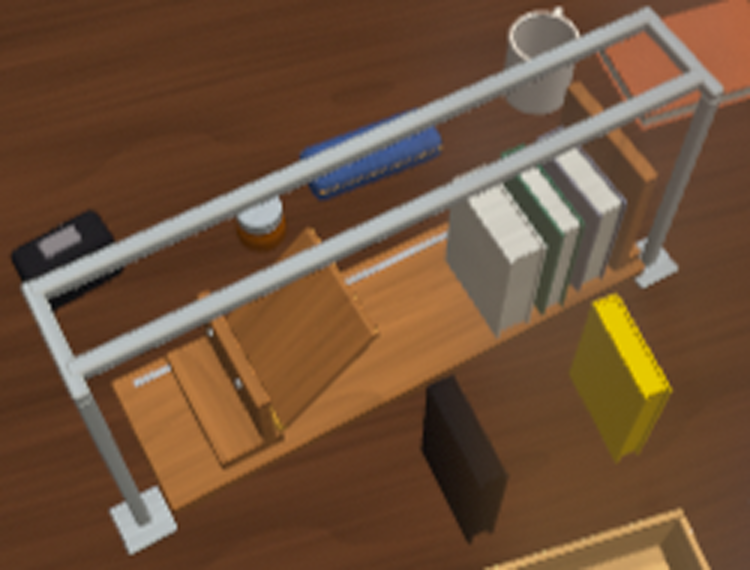

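```bash
cat > geo.py <<'E'
import numpy as np
from plant import bot
C={n:bot.get_calibration(n) for n in("side","top")}
def proj(n,P):
    c=C[n];p=np.asarray(c["view"])@np.append(P,1)
    return np.array([c["cx"]+c["fx"]*p[0]/-p[2],c["cy"]-c["fy"]*p[1]/-p[2]])
def R2W(pose,P):
    x,y,a=pose[:3];c,s=np.cos(a),np.sin(a)
    return np.array([x+c*P[0]-s*P[1],y+s*P[0]+c*P[1],P[2]])
E
cat > fit.py <<'E'
from geo import *
from scipy.optimize import least_squares
def ray(pose,jaw,f,x,r,n): # panel point: along r, normal n
    return R2W(pose,[x,-200+jaw+r*np.cos(f)-n*np.sin(f),75+r*np.sin(f)+n*np.cos(f)])
T=lambda u,v:np.array([u/3+192,v/3+105]); S=lambda u,v:np.array([u/3+200,v/3+120])
fixed=[("top",T(45,305),(-53,302,291)),("top",T(762,143),(-53,-302,291)),("top",T(135,337),(-75,270,48)),("top",T(660,215),(-75,-270,48)),
("top",T(630,82),(75,-270,48)),("side",S(175,508),(75,-270,48)),("side",S(113,380),(-75,-270,48)),("side",S(655,178),(65,235,213)),("side",S(25,287),(-53,-302,300))]
def res(p):
    r=[proj(n,R2W(p,P))-uv for n,uv,P in fixed]
    j,f=p[3]*1,p[4]
    for n,uv,x in[("side",S(312,230),-65),("side",S(377,333),65),("top",T(432,122),65),("top",T(460,240),-65)]: r.append(proj(n,ray(p,j,f,x,140,6))-uv)
    r.append(proj("side",R2W(p,[-65,-222+j,150]))-S(200,293)); 
    r.append(proj("side",R2W(p,[65,-222+j,150]))-S(262,405))
    return np.concatenate(r)
s=least_squares(res,[560,0,.2,80,.4],loss="soft_l1",x_scale=[10,10,.05,10,.1])
print(s.x);print(np.round(res(s.x).reshape(-1,2),1))
np.save("pose.npy",s.x)
E
python3 fit.py
```

```text
[6.43987317e+02 4.85715759e+00 2.14790843e-01 5.24977843e+01
 7.64894722e-01]
[[ 0.2 -1.1]
 [-2.6 -1.7]
 [-0.3 -0.5]
 [ 0.6 -0.8]
 [-1.7 -4.1]
 [-0.  -0.4]
 [-0.6 -0.4]
 [-2.9 -0.9]
 [-0.4 -2.2]
 [-1.6 -2.4]
 [-0.3 -1. ]
 [-3.  -7.5]
 [-1.3 -1.2]
 [-1.6 -0.6]
 [-1.2 -0.6]]
```

```bash
sed -i 's/(-53,302,291)/(-53,305,300)/;s/(-53,-302,291)/(-53,-305,300)/;s/^("top",T(630,82),(75,-270,48)),/ /;s/("top",T(432,122),65),//;s/(-53,-302,300)/(-53,-305,300)/' fit.py; python3 fit.py
cat > ov.py <<'E'
from geo import *; import cv2
p=np.load("pose.npy");j,f=p[3:5]
def draw(n,fn,out,box):
    im=cv2.imread(fn);k=3;u0,v0,u1,v1=box
    im=cv2.resize(im[v0:v1,u0:u1],None,fx=k,fy=k,interpolation=cv2.INTER_CUBIC)
    def pl(P,c):
        q=[tuple(np.int32((proj(n,R2W(p,x))-(u0,v0)+.5)*k)) for x in P]
        for a,b in zip(q,q[1:]+q[:1]): cv2.line(im,tuple(map(int,a)),tuple(map(int,b)),c,1,cv2.LINE_AA)
    pl([(-75,-270,48),(75,-270,48),(75,270,48),(-75,270,48)],(0,255,0))
    pl([(-53,-300,300),(43,-300,300),(43,300,300),(-53,300,300)],(255,0,0))
    pl([(-65,235,213),(65,235,213),(65,251,213),(-65,251,213)],(0,255,255))
    for nn in(6,-6):
        g=lambda x,r:(x,-200+j+r*np.cos(f)-nn*np.sin(f),75+r*np.sin(f)+nn*np.cos(f))
        pl([g(-65,0),g(65,0),g(65,140),g(-65,140)],(0,0,255))
    pl([(-65,-222+j,150),(65,-222+j,150),(65,-208+j,150),(-65,-208+j,150)],(255,0,255))
    pl([(-65,-266+j,70),(65,-266+j,70),(65,-222+j,70),(-65,-222+j,70)],(255,255,0))
    return im
a=draw("top","pics/top0.png",0,(192,105,452,220));b=draw("side","pics/side0.png",0,(200,135,450,265+30))
h=min(a.shape[1],b.shape[1]);o=np.vstack([a[:,:h][:, :],b[:,:h]])
o=cv2.resize(o,None,fx=600/o.shape[0],fy=600/o.shape[0]) if o.shape[0]>600 else o
cv2.imwrite("pics/ov1.png",o);print(o.shape)
E
python3 ov.py
```

```text
[6.44726640e+02 5.43021777e+00 2.18831868e-01 5.30812513e+01
 7.67444242e-01]
[[-1.9 -0.9]
 [-0.7 -3.5]
 [-0.3 -0.5]
 [ 0.4 -1.4]
 [ 0.5  0.1]
 [-0.3  0.1]
 [-2.7 -1. ]
 [-1.2 -1.1]
 [-1.3 -2.3]
 [ 0.3 -0.9]
 [-1.5 -1.5]
 [-1.1 -0.3]
 [-0.5 -0.3]]
(600, 545, 3)
```

View pics/ov1.png

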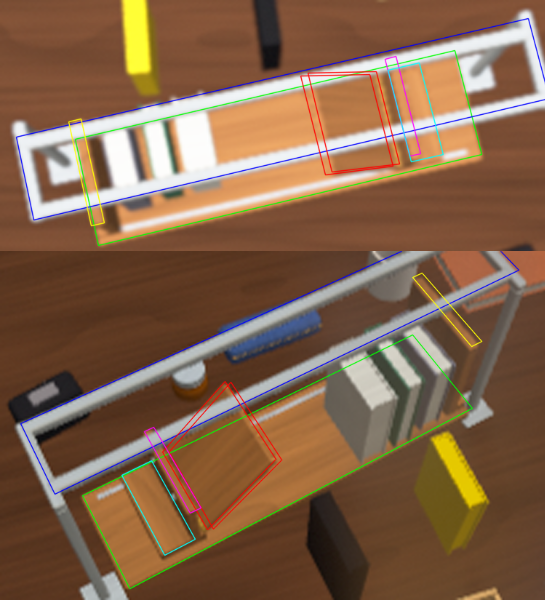

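The overlay matches the rack to about 2 px. It puts the carriage at jaw ≈ 0.053 and the panel raised to about 0.77 rad. The green book stands between the grey and off-white ones; the yellow and black look-alikes are off the rack and out of the tool's path. Next I check the tilted tool poses by IK.

```bash
sed -i 's/least_squares(res,\[560/least_squares(res,[560/' fit.py
cat >> geo.py <<'E'
from scipy.spatial.transform import Rotation as Ro
try: pose=np.load("pose.npy")
except Exception: pose=None
def ori(t,flip,roll=0): # tool z: t below horizontal along rack +x
    z=np.array([np.cos(t),0,-np.sin(t)]);y=np.array([0,flip,0.]);x=np.cross(y,z)
    return (Ro.from_euler("z",pose[2])*Ro.from_matrix(np.c_[x,y,z])).as_quat()
def W(x,y,z): return R2W(pose,[x,y,z])
def rack(P):
    d=np.asarray(P[:2])-pose[:2];c,s=np.cos(pose[2]),np.sin(pose[2]);return np.array([c*d[0]+s*d[1],-s*d[0]+c*d[1],P[2]])
E
python3 - <<'E'
from geo import *
for fl in(1,-1):
  for t in(20,30,40,50):
    o=ori(np.radians(t),fl);print(fl,t)
    for P in[(-150,0,115),(-30,-10,115),(-30,-120,165),(-150,-220,120),(-30,-220,120),(-30,90,120)]:
        q=bot.solve_ik(W(*P),o);print("  ",P,None if q is None else np.round(q,2))
for n,uv in[("mug",(228,267)),("case",(302,249)),("cream",(351,231)),("clock",(421,229))]:
    c=C["top"];V=np.asarray(c["view"]);d=V[:3,:3].T@np.array([(uv[0]-c["cx"])/c["fx"],-(uv[1]-c["cy"])/c["fy"],-1]);o=-V[:3,:3].T@V[:3,3]
    print(n,np.round(rack(o+d*(50-o[2])/d[2])))
E
```

```text
1 20
   (-150, 0, 115) [-0.96  0.49 -0.93 -1.91 -1.17  1.42]
   (-30, -10, 115) [-0.67  0.47 -0.77 -2.12 -1.03  1.27]
   (-30, -120, 165) [-0.72  0.33 -0.54 -1.83 -0.91  0.85]
   (-150, -220, 120) [-1.04  0.46 -0.5  -1.62 -1.11  0.91]
   (-30, -220, 120) [-0.83  0.49 -0.4  -1.75 -0.97  0.85]
   (-30, 90, 120) [-0.54  0.5  -0.95 -2.35 -1.14  1.48]
1 30
   (-150, 0, 115) [-0.71  0.16 -0.82 -1.79 -0.79  0.89]
   (-30, -10, 115) [-0.49  0.26 -0.64 -1.93 -0.64  0.84]
   (-30, -120, 165) [-0.52  0.2  -0.45 -1.55 -0.63  0.41]
   (-150, -220, 120) [-0.89  0.32 -0.46 -1.46 -0.89  0.61]
   (-30, -220, 120) [-0.68  0.38 -0.33 -1.53 -0.75  0.51]
   (-30, 90, 120) [-0.36  0.23 -0.78 -2.2  -0.63  1.05]
1 40
   (-150, 0, 115) [-0.26 -0.01 -0.7  -1.41 -0.37  0.15]
   (-30, -10, 115) [-0.1   0.16 -0.51 -1.36 -0.25 -0.01]
   (-30, -120, 165) [-0.23  0.14 -0.41 -1.07 -0.39 -0.24]
   (-150, -220, 120) [-0.69  0.23 -0.42 -1.21 -0.7   0.23]
   (-30, -220, 120) [-0.48  0.31 -0.29 -1.19 -0.56  0.05]
   (-30, 90, 120) None
1 50
   (-150, 0, 115) None
   (-30, -10, 115) None
   (-30, -120, 165) [-0.    0.13 -
[... 766 characters left out ...]
20) [-0.68  0.38 -0.33 -1.53 -0.75 -2.63]
   (-30, 90, 120) [-0.36  0.23 -0.78 -2.2  -0.63 -2.09]
-1 40
   (-150, 0, 115) [-0.26 -0.01 -0.7  -1.41 -0.37 -2.99]
   (-30, -10, 115) None
   (-30, -120, 165) [-0.23  0.14 -0.41 -1.07 -0.39  2.91]
   (-150, -220, 120) [-0.69  0.23 -0.42 -1.21 -0.7  -2.92]
   (-30, -220, 120) None
   (-30, 90, 120) None
-1 50
   (-150, 0, 115) None
   (-30, -10, 115) None
   (-30, -120, 165) [-0.    0.13 -0.48 -0.49 -0.31  2.22]
   (-150, -220, 120) [-0.46  0.18 -0.42 -0.86 -0.57  2.9 ]
   (-30, -220, 120) [-0.28  0.29 -0.3  -0.76 -0.47  2.67]
   (-30, 90, 120) None
mug [-213.  326.   50.]
case [-212.  104.   50.]
cream [-194.  -50.   50.]
clock [-237. -254.   50.]
```

```bash
python3 - <<'E'
from geo import *; import cv2
T=np.radians(28);o=ori(T,1)
bot.move_gripper(0,20)
bot.move_ptp(np.array([360,280,360]),bot.read_state()["eef_rot"])
bot.move_ptp(W(-240,0,260),o)
s=bot.read_state();print(s["t"],np.round(s["joint_pos"],2),rack(s["tcp_pos"]),s["contact_force"],s["width"])
bot.line_to(W(-110,0,115),150)
s=bot.read_state();print(s["t"],np.round(s["joint_pos"],2),rack(s["tcp_pos"]),s["contact_force"])
for P in[(-30,-10,112),(-30,-120,165),(-110,-220,125),(-30,-220,120),(-30,90,120)]:
    q=bot.solve_ik(W(*P),o);print("  ",P,None if q is None else np.round(q,2))
im=[bot.camera(n) for n in("side","wrist")]
cv2.imwrite("pics/s1.png",cv2.cvtColor(np.vstack(im),cv2.COLOR_RGB2BGR)[:, :][::1])
a=cv2.cvtColor(np.vstack(im),cv2.COLOR_RGB2BGR);cv2.imwrite("pics/s1.png",cv2.resize(a,(480,600)))
E
```

```text
Traceback (most recent call last):
plant.Unreachable: the arm cannot take that pose within its joint ranges
```

```bash
cat > go.py <<'E'
from geo import *; import cv2
T=np.radians(28);o=ori(T,1)
done=False
for P in[(360,280,300),(380,330,250),(400,330,230),(330,420,230)]:
    for a in np.radians([-19,0,30,60,-50,90,-90]):
        r=(Ro.from_euler("z",a)*Ro.from_euler("x",np.pi)).as_quat()
        q=bot.solve_ik(np.array(P,float),r)
        if q is not None and np.abs(np.array(q)-bot.read_state()["joint_pos"])[1:].max()<1.5:
            print(P,a,np.round(q,2));bot.move_joints(q);done=True;break
    if done:break
assert done
bot.move_ptp(W(-240,0,260),o)
s=bot.read_state();print(s["t"],np.round(s["joint_pos"],2),rack(s["tcp_pos"]),s["contact_force"],s["width"])
bot.line_to(W(-110,0,115),150)
s=bot.read_state();print(s["t"],np.round(s["joint_pos"],2),rack(s["tcp_pos"]),s["contact_force"])
for P in[(-30,-10,112),(-30,-120,165),(-110,-220,125),(-30,-220,120),(-30,90,120)]:
    q=bot.solve_ik(W(*P),o);print("  ",P,None if q is None else np.round(q,2))
a=cv2.cvtColor(np.vstack([bot.camera(n) for n in("side","wrist")]),cv2.COLOR_RGB2BGR);cv2.imwrite("pics/s1.png",cv2.resize(a,(480,600)))
E
python3 go.py
```

```text
(360, 280, 300) -0.33161255787892263 [ 1.1  -0.06 -0.32  0.   -1.31  0.14]Traceback (most recent call last):
  File "go.py", line 12, in <module>
    bot.move_ptp(W(-240,0,260),o)
    ~~~~~~~~~~~~^^^^^^^^^^^^^^^^^
plant.Unreachable: the arm cannot take that pose within its joint ranges
```

```bash
python3 - <<'E'
from geo import *
o=ori(np.radians(28),1)
for x in(-110,-140,-170,-200):
  for z in(115,160,200,240): 
    for y in(0,-100):
      q=bot.solve_ik(W(x,y,z),o);print(x,y,z,None if q is None else np.round(q,2))
E
```

```text
-110 0 115 [-0.68  0.24 -0.8  -1.9  -0.82  0.99]
-110 -100 115 [-0.77  0.28 -0.64 -1.71 -0.84  0.82]
-110 0 160 [-0.56  0.06 -0.73 -1.76 -0.68  0.67]
-110 -100 160 [-0.7   0.15 -0.6  -1.6  -0.78  0.59]
-110 0 200 [-0.43 -0.07 -0.68 -1.6  -0.56  0.37]
-110 -100 200 [-0.63  0.05 -0.56 -1.49 -0.73  0.39]
-110 0 240 [-0.25 -0.18 -0.63 -1.39 -0.42  0.03]
-110 -100 240 [-0.56 -0.04 -0.53 -1.38 -0.68  0.18]
-140 0 115 [-0.74  0.22 -0.83 -1.84 -0.85  1.  ]
-140 -100 115 [-0.83  0.27 -0.67 -1.67 -0.88  0.84]
-140 0 160 [-0.62  0.02 -0.77 -1.71 -0.72  0.66]
-140 -100 160 [-0.76  0.13 -0.63 -1.57 -0.82  0.6 ]
-140 0 200 [-0.48 -0.12 -0.71 -1.56 -0.6   0.36]
-140 -100 200 [-0.69  0.02 -0.59 -1.47 -0.78  0.4 ]
-140 0 240 [-0.29 -0.23 -0.67 -1.35 -0.45  0.01]
-140 -100 240 [-0.62 -0.07 -0.56 -1.36 -0.74  0.2 ]
-170 0 115 [-0.82  0.2  -0.86 -1.78 -0.89  1.  ]
-170 -100 115 [-0.9   0.26 -0.69 -1.62 -0.92  0.85]
-170 0 160 [-0.68 -0.01 -0.8  -1.65 -0.77  0.65]
-170 -100 160 [-0.83  0.11 -0.66 -1.53 -0.87  0.62]
-170 0 200 [-0.53 -0.16 -0.75 -1.51 -0.65  0.34]
-170 -100 200 [-0.76 -0.01 -0.62 -1.44 -0.83  0.41]
-170 0 240 [-0.33 -0.28 -0.71 -1.31 -0.5  -0.01]
-170 -100 240 [-0.69 -0.1  -0.58 -1.34 -0.8   0.21]
-200 0 115 [-0.9   0.18 -0.89 -1.72 -0.93  1.01]
-200 -100 115 [-0.97  0.24 -0.72 -1.58 -0.96  0.87]
-200 0 160 [-0.75 -0.05 -0.83 -1.59 -0.82  0.63]
-200 -100 160 [-0.9   0.09 -0.68 -1.49 -0.92  0.63]
-200 0 200 [-0.6  -0.21 -0.78 -1.46 -0.71  0.32]
-200 -100 200 [-0.83 -0.03 -0.65 -1.4  -0.89  0.43]
-200 0 240 [ 0.16 -0.44 -0.88 -0.84 -0.07 -0.71]
-200 -100 240 [-0.77 -0.13 -0.61 -1.31 -0.87  0.23]
```

```bash
cat > go.py <<'E'
from geo import *; import cv2
o=ori(np.radians(28),1)
for P in[(420,90,260),(430,60,240),(450,40,220)]:
    c=[]
    for a in np.radians(range(-180,180,20)):
        r=(Ro.from_euler("z",a)*Ro.from_euler("x",np.pi)).as_quat();q=bot.solve_ik(np.array(P,float),r)
        if q is not None:c.append((np.abs(np.array(q)-bot.read_state()["joint_pos"])[3:].max(),q))
    if c:break
q=min(c,key=lambda t:t[0])[1];print(P,np.round(q,2));bot.move_joints(q)
bot.move_ptp(W(-200,-60,180),o)
s=bot.read_state();print(s["t"],np.round(s["joint_pos"],2),rack(s["tcp_pos"]),s["contact_force"],s["width"])
bot.line_to(W(-110,0,115),150)
s=bot.read_state();print(s["t"],np.round(s["joint_pos"],2),rack(s["tcp_pos"]),s["contact_force"])
for P in[(-30,-10,112),(-30,-120,165),(-110,-220,125),(-30,-220,120),(-30,90,120)]:
    q=bot.solve_ik(W(*P),o);print("  ",P,None if q is None else np.round(q,2))
a=cv2.cvtColor(np.vstack([bot.camera(n) for n in("side","wrist")]),cv2.COLOR_RGB2BGR);cv2.imwrite("pics/s1.png",cv2.resize(a,(480,600)))
E
python3 go.py
```

```text
(420, 90, 260) [ 0.67 -0.08 -0.44  0.   -1.22  0.2 ]
5.9 [-0.81 -0.03 -0.72 -1.48 -0.86  0.52] [-199.71533812  -59.36406717  180.08899995] [ 0.00531997 -0.48597198  0.7580121 ] 0.7253921315847386
6.8917 [-0.68  0.24 -0.8  -1.9  -0.81  0.99] [-110.06430239    0.20195044  115.11117573] [-0.37441703 -0.34952231  0.30941748]
   (-30, -10, 112) [-0.54  0.31 -0.68 -1.99 -0.73  0.96]
   (-30, -120, 165) [-0.57  0.22 -0.47 -1.62 -0.68  0.51]
   (-110, -220, 125) [-0.85  0.35 -0.43 -1.53 -0.88  0.63]
   (-30, -220, 120) [-0.71  0.4  -0.35 -1.59 -0.79  0.59]
   (-30, 90, 120) [-0.41  0.27 -0.82 -2.25 -0.73  1.16]
```

View pics/s1.png

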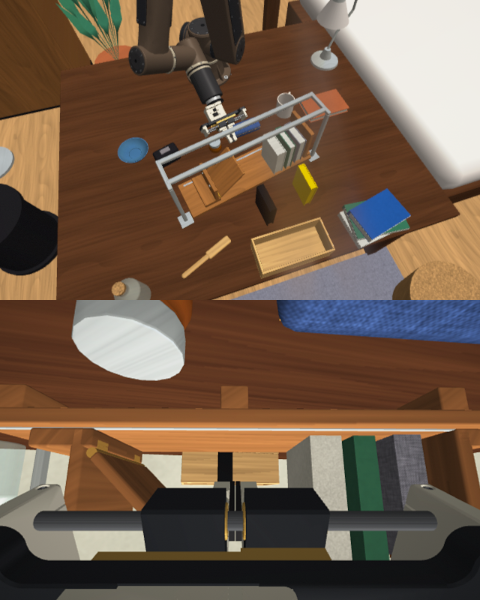

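The finger is clear in front of the rack. The wrist view shows the raised panel on the left and the off-white, green and grey books on the right. I go in under the panel and fold it along its arc, watching the force.

```bash
cat > fold.py <<'E'
from geo import *; import cv2
yax=np.array([-np.sin(pose[2]),np.cos(pose[2]),0])
h=-200+pose[3]
bot.line_to(W(-30,-8,108),120)
b=bot.read_state()["contact_force"]
for f in list(np.arange(.65,1.66,.1))+list(np.arange(1.68,1.85,.02)):
    bot.line_to(W(-30,h+90*np.cos(f)+6*np.sin(f)+21,75+90*np.sin(min(f,1.57))-36*max(0,np.cos(f))-30*(1-max(0,np.cos(f)))),60 if f<1.6 else 20)
    s=bot.read_state();F=s["contact_force"]-b;p=rack(s["tcp_pos"]);print(round(f,2),round(s["t"],2),np.round(p,1),"Fy %.1f Fz %.1f"%(F@yax,F[2]))
    if f>1.4 and F@yax>4.5:break
bot.pause(.3);s=bot.read_state();F=s["contact_force"]-b;print(F@yax,rack(s["tcp_pos"]))
a=bot.camera("side")[120:310,200:450];cv2.imwrite("pics/s2.png",cv2.resize(cv2.cvtColor(a,cv2.COLOR_RGB2BGR),None,fx=3,fy=3,interpolation=cv2.INTER_CUBIC))
E
python3 fold.py
```

```text
0.65 8.71 [-30.1 -50.5  94.6] Fy 0.7 Fz 0.1
0.75 9.01 [-29.8 -55.7 102.6] Fy 1.4 Fz 0.5
0.85 9.31 [-30.2 -61.5 108.5] Fy 0.8 Fz 0.1
0.95 9.61 [-30.1 -68.4 114.5] Fy 1.2 Fz -0.1
1.05 9.91 [-29.9 -75.9 120.1] Fy 2.3 Fz -0.5
1.15 10.21 [-29.8 -83.8 124.8] Fy 2.0 Fz -0.6
1.25 10.51 [-29.8 -92.  128.7] Fy 1.8 Fz -0.3
1.35 10.81 [ -29.8 -100.6  131.7] Fy 2.1 Fz 1.1
1.45 11.11 [ -29.8 -109.7  133.8] Fy 1.7 Fz 0.0
1.55 11.41 [ -29.9 -118.7  135. ] Fy 1.8 Fz 0.9
1.65 12.01 [ -30.  -126.6  135. ] Fy 6.5 Fz 1.5
5.604250723583698 [ -29.99896997 -126.72067851  134.97839531]
```

View pics/s2.png

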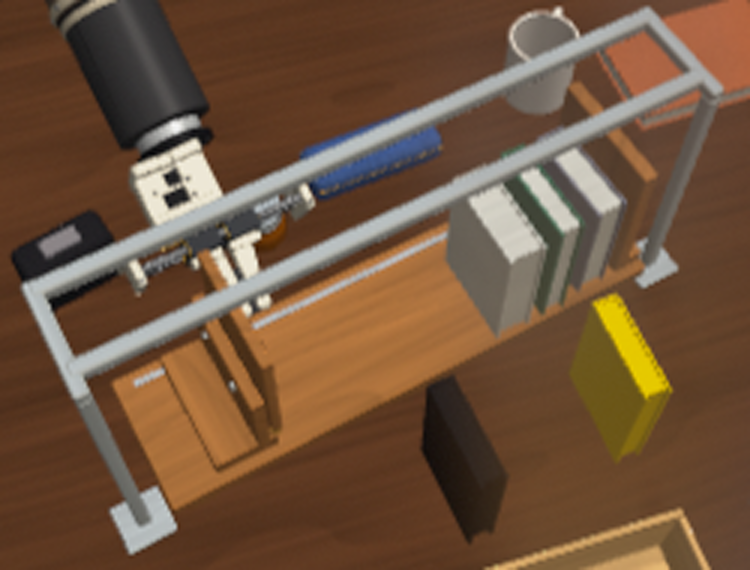

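The panel now stands parallel to and right behind the back block, and the force jumped from 2 N to 6 N at the stop. I press 2 mm more to be sure, then go round behind the back block and push.

```bash
cat > push.py <<'E'
from geo import *
yax=np.array([-np.sin(pose[2]),np.cos(pose[2]),0]);h=-200+pose[3]
def st(b=0):
    s=bot.read_state();F=(s["contact_force"]-b)@yax;return round(s["t"],2),np.round(rack(s["tcp_pos"]),1),round(F,1)
for y in(-127.7,-128.7,-129.7):
    bot.line_to(W(-30,y,135),15);print(st())
bot.pause(.2)
bot.line_to(W(-30,-105,135),100)
bot.line_to(W(-115,-105,140),200)
bot.line_to(W(-115,h-75,130),200)
bot.line_to(W(-30,h-75,120),120)
bot.pause(.1);b=bot.read_state()["contact_force"];print(st(b))
y=h-75
while y<60:
    y+=6 if y<h-35 else 20
    bot.line_to(W(-30,y,120),50 if y<h-35 else 70);r=st(b);print(r)
    if r[2]<-20:break
E
python3 push.py
```

```text
(12.61, array([ -30. , -127.5,  135. ]), np.float64(4.1))
(12.86, array([ -30. , -128.6,  135. ]), np.float64(4.6))
(13.11, array([ -30. , -129.7,  135. ]), np.float64(4.6))
(15.98, array([ -30.6, -222. ,  120. ]), np.float64(0.0))
(16.25, array([ -30.3, -215.7,  120.1]), np.float64(-0.9))
(16.52, array([ -30.1, -209.6,  120. ]), np.float64(-1.1))
(16.78, array([ -30. , -203.5,  120. ]), np.float64(0.3))
(17.05, array([ -29.9, -198. ,  120.1]), np.float64(-1.7))
(17.32, array([ -29.9, -192.2,  120.2]), np.float64(-3.4))
(17.58, array([ -29.9, -186.1,  120.2]), np.float64(-3.7))
(17.83, array([ -29.9, -179.8,  120.1]), np.float64(-2.2))
(18.27, array([ -30.2, -159.2,  119.9]), np.float64(-0.4))
(18.7, array([ -30.1, -139.5,  119.9]), np.float64(-0.3))
(19.13, array([ -30. , -119.6,  119.9]), np.float64(-1.7))
(19.57, array([-30. , -99.6, 120. ]), np.float64(-1.7))
(20.0, array([-30. , -79.6, 120. ]), np.float64(-0.8))
(20.43, array([-30.1, -59.7, 120. ]), np.float64(-1.3))
(20.87, array([-30.1, -39.7, 120. ]), np.float64(-1.1))
(21.3, array([-30.1, -19.7, 120. ]), np.float64(-0.3))
(21.73, array([-30.1,   0.3, 120. ]), np.float64(-0.0))
(22.17, array([-30.1,  20.3, 119.9]), np.float64(-0.6))
(22.6, array([-30. ,  40.2, 120. ]), np.float64(-0.5))
(23.03, array([-29.9,  59.9, 120.1]), np.float64(-2.4))
```

```bash
python3 - <<'E'
from geo import *; import cv2
a=bot.camera("side")[120:310,200:450];cv2.imwrite("pics/s3.png",cv2.resize(cv2.cvtColor(a,cv2.COLOR_RGB2BGR),None,fx=3,fy=3,interpolation=cv2.INTER_CUBIC))
E
```

```text
(no output)
```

View pics/s3.png

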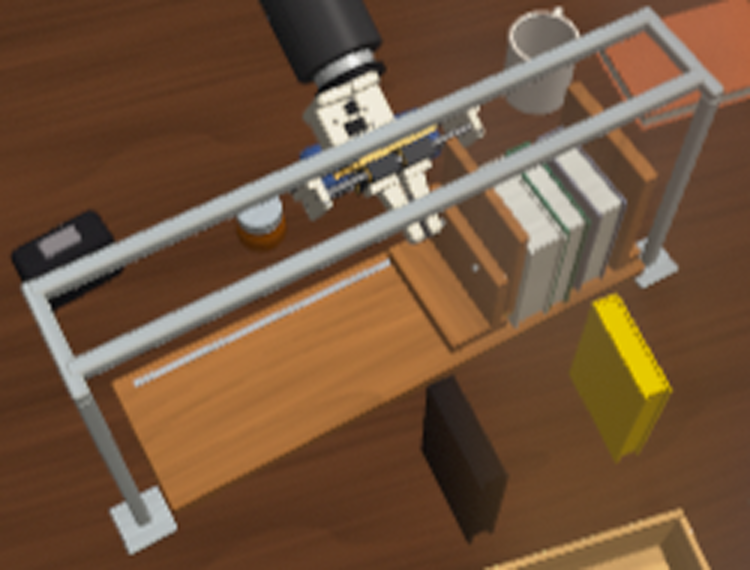

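The carriage, with panel upright, now pushes the off-white book against the green one; a gap is left to the grey book and the fixed end at about (620,200). Now the slow final closing by force.

```bash
cat > fin.py <<'E'
from geo import *
yax=np.array([-np.sin(pose[2]),np.cos(pose[2]),0])
def st():
    s=bot.read_state();return round(s["t"],2),np.round(rack(s["tcp_pos"]),1)[1],round(s["contact_force"]@yax,1)
y=60.
while y<101 and st()[0]<48:
    y+=3 if y<74 else .5
    bot.line_to(W(-30,y,120),25 if y<74 else 8);r=st();print(*r)
    if r[2]<-13:break
bot.pause(.4);print("hold",*st())
E
python3 fin.py
```

```text
23.35 62.3 -5.3
23.62 65.1 -5.7
23.88 68.1 -5.8
24.15 71.1 -5.9
24.68 73.8 -6.7
24.93 74.2 -8.0
25.18 74.6 -9.2
25.43 75.1 -8.4
25.68 75.5 -8.4
25.93 76.0 -8.8
26.18 76.5 -8.4
26.43 77.0 -8.4
26.68 77.5 -8.9
26.93 78.0 -9.3
27.18 78.5 -8.3
27.43 79.0 -8.1
27.68 79.5 -9.3
27.93 80.0 -9.3
28.18 80.5 -8.8
28.43 80.9 -8.6
28.68 81.5 -8.5
28.93 82.0 -8.7
29.18 82.5 -7.7
29.43 83.0 -9.8
29.68 83.5 -8.2
29.93 84.0 -10.3
30.18 84.5 -8.4
30.43 85.0 -8.1
30.68 85.5 -9.2
30.93 86.0 -8.6
31.18 86.5 -9.3
31.43 86.9 -7.9
31.68 87.5 -9.3
31.93 88.0 -9.3
32.17 88.5 -8.2
32.42 89.0 -8.6
32.67 89.5 -8.4
32.92 89.7 -10.3
33.17 89.8 -12.8
33.42 89.8 -15.6
hold 33.83 89.8 -14.1
```

Sliding took about 8.7 N; it stopped dead at y = 89.8 mm with the force rising, so the row is tight. I press slightly more, hold, release and retract.

```bash
cat > rel.py <<'E'
from geo import *; import cv2
yax=np.array([-np.sin(pose[2]),np.cos(pose[2]),0])
def st():
    s=bot.read_state();return round(s["t"],2),np.round(rack(s["tcp_pos"]),1),round(s["contact_force"]@yax,1)
for y in(91.5,92,92.5,93):
    bot.line_to(W(-30,y,120),8);r=st();print(*r)
    if r[2]<-19:break
bot.pause(.5);print("hold",*st())
bot.line_to(W(-30,70,120),60)
bot.line_to(W(-120,70,125),150)
bot.pause(.3);print(*st())
k=dict(fx=3,fy=3,interpolation=cv2.INTER_CUBIC)
a=cv2.resize(cv2.cvtColor(bot.camera("side")[145:250,300:450],cv2.COLOR_RGB2BGR),None,**k)
b=cv2.resize(cv2.cvtColor(bot.camera("top")[140:235,215:365],cv2.COLOR_RGB2BGR),None,**k)
cv2.imwrite("pics/s4.png",np.vstack([a,b]))
E
python3 rel.py
```

```text
34.1 [-29.4  89.7 120.1] -10.3
34.35 [-29.4  89.8 120. ] -11.9
34.6 [-29.3  89.8 120. ] -14.6
34.85 [-29.3  89.9 120. ] -17.3
hold 35.35 [-29.3  89.9 120. ] -17.6
36.93 [-119.7   70.2  124.8] -0.3
```

View pics/s4.png

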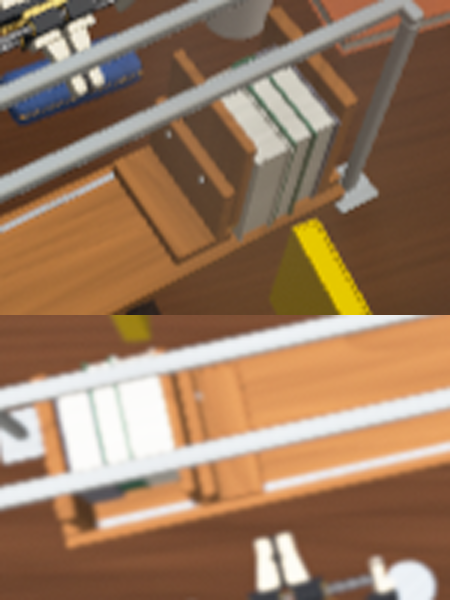

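The three books stand tight between the fixed end and the upright panel, with no gaps in either view and the gripper clear. Handing in.

```bash
python3 -c "
from plant import bot
print(bot.close_job())"
```

```text
the job is handed in; nothing more can be done
None
```

I folded the panel upright against its back block and slid the carriage up until the three books stood tight on the fixed end, with roughly 9 N on it at the final hold. I then let go, backed the gripper clear and handed the job in; no verdict came back.

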